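Make up the filter kit and the hose kit

ROBOT

A 7-joint arm with a two-finger parallel gripper is mounted at the origin on a cart in front of the work surface, level with it; the furniture and walls round the work are solid. World frame = base frame: x ahead of the robot, y to its left, z up, the work surface at z = 0. Lengths are in m, angles in rad, forces in N, time in s.
With the tool pointing down it reaches from about 0.425 to 0.925 m from the base axis. Payload 6.8 kg.
Tool frame: the origin (TCP) lies midway between the tips of the shut fingers; the grasp point (between the pads) lies 19 mm behind it (env.grip_depth is the distance from the TCP to the grasp point, in m); z points along the fingers, y is the line along which they close (so a half turn about z gives the same grasp; the last joint's range is limited). The gripper opens to 88 mm and grips with 3 to 60 N. Pads are 20 mm wide; open, the fingers measure 115 mm over their backs; the gripper's body (75 mm by 178 mm) begins 61 mm behind the grasp point.
Start: joints at [-1.33, 0.477, 0.022, 1.555, -0.011, 1.109, -0.083], TCP at [0.231, 0.634, 0.223] pointing down, gripper open.
Joint ranges: [-2.96, 2.96], [-0.34, 2.1], [-1.41, 1.46], [0.24, 2.44], [-1.37, 4.51], [0.17, 1.92], [-2.96, 2.96]. Speed limits (rad/s): [2.39, 2.39, 3.14, 3.14, 3.14, 3.14, 3.14].

INTERFACE

Orientations are given as a unit quaternion [x, y, z, w].
In Python, from workcell import env gives the robot as it stands.
- The arm moves only by the shell command python3 -m creep 'ROWS'. ROWS is JSON, a list of rows, each an object of numbers: "ax", "ay", "az": the turn, a rotation vector about the tool's x, y, z in rad; "x", "y", "z": the shift along the tool's x, y, z in cm; "gripper": the gripper's target within -1 to 1 (shut at 1, half-way at 0, fully open at -1). A call has 1 to 8 rows; each row is the pose to reach, as a shift and turn from the pose commanded when the call began, along the tool's axes at that moment; what a row does not reach only later rows make up. A row lasts 1/8 s, in which the tool goes at most 62.5 mm and 10.7 degrees, less where a joint would pass 70% of its speed; a pose out of reach is approached as far as the arm can. A call with a gripper value outside its range is refused whole. The fingers move at their own pace and stop on an object; the grip force is fixed at half the most. Time passes only in rows, so rows that repeat a pose let the fingers close. It gives the time, the measured TCP pose, the force, the opening and the grip force at its end, in the units of the state.
- env.sense(): the state, without advancing time (a new reading comes with each control period).
- env.snapshot(name): name is "scene" or "top" or "wrist"; returns (picture, depth): 400x640x3 uint8, red, green, blue; 400x640 float32, m along the optical axis (not along the pixel's ray), 0 where there is no reading.
- env.get_calibration(name): a dict with "fov_y" (degrees; the focal length in pixels is half the picture's height over the tangent of half this angle, whatever the lens; pixels are square), "cx", "cy" (the principal point, pixels), "view" (4x4, takes a point from world to camera coordinates); the wrist camera has in their place "T_tool_cam" (4x4, takes a point from camera to tool coordinates, whose origin is the TCP and whose axes are the flange's). Camera axes: x right, y down, z forward; pixel columns grow to the right and rows downward; lengths in m; the calibration is good to about 2 mm. A picture is of the moment at which its call begins: read the wrist's pose just before it. get_calibration takes no time and is no camera call.
- env.sign_off(): hands the job in; it is judged then, once.
The state is a dict: "clock": time; "joints": joint angles; "qvel": joint speeds; "joint_efforts": joint torques, N m; "position": TCP position; "ee_rot": TCP orientation; "contact_force": force on the tool from outside, world axes, zero at the start; "ft_torque": the same for the moment, N m; "gripper_width": finger opening in m; "gripper_force": force on a finger pad.
Only numpy, scipy, OpenCV 4.12 (cv2) and the standard library are available. Lean on these libraries where they do the work, as an engineer would, in place of code of your own. Each camera call takes 0.05 s, during which the arm holds its last target. There are 200 camera calls.

TASK

Make up two service kits for the suction unit from the stock lying on the desk. Put the white filter disc and the grease pot into the tray with two compartments, and the roll of black tape, the rubber stopper and the brass union into the tray with three compartments, the tape in the wide one; everything the right way up as it is now and flat on the tray floor, one thing to a compartment. Leave the swab pack, the red cutters and the yellow screwdriver lying where they are.

Things in the scene. Friction and masses are not known exactly. Their poses are not given: they have to be found in the camera images.
- tray_two: Low open steel tray fixed to the desk, with a row of two equal compartments along its y axis; 84 x 165 mm (x by y), outer walls and dividers all 9 mm high and 3 mm thick, inner floor 2.5 mm above the desk, each compartment 78 mm long in x. Origin: centre of the underside, z up. The compartments are each 78 mm wide in y, centred at y = +40.5 mm and y = -40.5 mm, x = 0.
- tray_three: Low open steel tray fixed to the desk, with a row of three compartments along its y axis; 84 x 182 mm (x by y), outer walls and dividers all 9 mm high and 3 mm thick, inner floor 2.5 mm above the desk, each compartment 78 mm long in x. Origin: centre of the underside, z up. The wide compartment, 70 mm in y, is centred at y = +53 mm; the two narrow ones, 50 mm in y, at y = -10 mm and y = -63 mm; all at x = 0.
- filter_disc: White round filter disc, diameter 58 mm, lying flat 28 mm high over all: a shallow double cone about 15 mm thick at the centre (rim 5 to 10 mm above its underside) with a stub 9 mm across standing up from its centre to 28 mm, by which it can be gripped. Origin: centre of the underside, z up.
- grease_pot: Round closed pot, white with a tan lid, diameter 62 mm, 35 mm high, standing; the side is upright and can be gripped at any height. Origin: centre of the underside, z up.
- tape_roll: Roll of black tape lying flat, diameter 55 mm, 19 mm high, gripped across its outside (its middle does not admit a finger). Origin: centre of the underside, z up.
- rubber_stopper: Black rubber stopper, a plain cone standing on its narrow end, 34 mm across at the top and about 26 mm at the foot, 28 mm high, gripped across its sides. Origin: centre of the underside, z up.
- brass_union: Brass hose union standing on its hexagon foot with the ribbed hose tail up, 48 mm high, 21 x 24 mm across the hexagon, which is widest 18 to 25 mm above the underside; grip it there. Origin: centre of the underside, z up.
- swab_pack: Bystander: flat pale-green pack, 58 x 100 x 18 mm (x, y, z), leave it alone. Origin: centre of the underside, z up.
- red_cutters: Bystander: small cutters with red handles lying flat, 34 x 110 x 8 mm, long axis y, leave them alone. Origin: centre of the underside, z up.
- yellow_screwdriver: Bystander: screwdriver with a yellow handle lying flat, 22 x 154 x 22 mm, long axis y, leave it alone. Origin: centre of the underside, z up.

How it is judged:
At the end, for the whole second after the job is handed in: Two-part tray: filter disc and pot, one per compartment. Three-part tray: tape in the wide one, stopper and union one per narrow one. All inside the walls (the play of each thing in its compartment plus about 4 mm), undersides under 6 mm above the desk, upright within 0.12 rad, at rest ((((y of filter_disc in the frame of tray_two between 0.028 and 0.053 m and x of filter_disc in the frame of tray_two between -0.0125 and 0.0125 m) and (y of grease_pot in the frame of tray_two between -0.0525 and -0.0285 m and x of grease_pot in the frame of tray_two between -0.012 and 0.012 m)) or ((y of filter_disc in the frame of tray_two between -0.053 and -0.028 m and x of filter_disc in the frame of tray_two between -0.0125 and 0.0125 m) and (y of grease_pot in the frame of tray_two between 0.0285 and 0.0525 m and x of grease_pot in the frame of tray_two between -0.012 and 0.012 m))) and (((y of rubber_stopper in the frame of tray_three between -0.021 and 0.001 m and x of rubber_stopper in the frame of tray_three between -0.025 and 0.025 m) and (y of brass_union in the frame of tray_three between -0.0785 and -0.0475 m and x of brass_union in the frame of tray_three between -0.03 and 0.03 m)) or ((y of rubber_stopper in the frame of tray_three between -0.074 and -0.052 m and x of rubber_stopper in the frame of tray_three between -0.025 and 0.025 m) and (y of brass_union in the frame of tray_three between -0.0255 and 0.0055 m and x of brass_union in the frame of tray_three between -0.03 and 0.03 m))) and y of tape_roll in the frame of tray_three between 0.041 and 0.065 m and x of tape_roll in the frame of tray_three between -0.0145 and 0.0145 m and z of filter_disc in the frame of tray_two between -0.002 and 0.006 m and angle between each of filter_disc, grease_pot, tape_roll, rubber_stopper, brass_union's own z axis and vertical below 0.12 rad and linear speed of each of filter_disc, grease_pot, tape_roll, rubber_stopper, brass_union below 0.02 m/s and angular speed of each of filter_disc, grease_pot, tape_roll, rubber_stopper, brass_union below 0.2 rad/s and z of grease_pot in the frame of tray_two between -0.002 and 0.006 m and z of tape_roll in the frame of tray_three between -0.002 and 0.006 m and z of rubber_stopper in the frame of tray_three between -0.002 and 0.006 m and z of brass_union in the frame of tray_three between -0.002 and 0.006 m); the robot touches nothing.
It fails at once if the swab pack was moved by more than 20 mm (distance of swab_pack from where it was at the start of the episode above 0.02 m).
It fails at once if the red cutters was moved by more than 20 mm (distance of red_cutters from where it was at the start of the episode above 0.02 m).
It fails at once if the yellow screwdriver was moved by more than 20 mm (distance of yellow_screwdriver from where it was at the start of the episode above 0.02 m).
It also fails if it takes over 120 s, if anything falls off the work surface, if the arm or the gripper's body presses on something with over 40 N, if the wrist force passes 120 N, or if a joint passes its speed limit or range.

## Working session

There is one attempt and no reset: what is moved stays moved. The work goes in short steps, Python scripts to look and compute and a shell command to move; the robot and the scene stay as the last step left them, time stands still between calls to the robot, and variables do not carry over. Pictures are saved under pics/ and viewed, at most 14 in all, crops included, and the job is handed in when it is done.

```bash
mkdir -p pics
cat > h.py <<'E'
import numpy as np, cv2
from scipy.spatial.transform import Rotation as R
from workcell import env
def cam(name):
    s=env.sense(); p,d=env.snapshot(name); c=env.get_calibration(name)
    if name=="wrist":
        T=np.eye(4);T[:3,:3]=R.from_quat(s["ee_rot"]).as_matrix();T[:3,3]=s["position"]
        M=T@np.array(c["T_tool_cam"])
    else: M=np.linalg.inv(np.array(c["view"]))
    f=p.shape[0]/2/np.tan(np.radians(c["fov_y"])/2)
    v,u=np.mgrid[:400,:640]
    P=np.stack([(u-c["cx"])/f*d,(v-c["cy"])/f*d,d],-1)@M[:3,:3].T+M[:3,3]
    P[d==0]=np.nan
    return p,d,P
def save(p,n): cv2.imwrite(f"pics/{n}.png",p[...,::-1])
E
python3 - <<'E'
from h import *
p,d,P=cam("top"); save(p,"top1"); np.savez("top1",p=p,P=P)
s=env.sense(); print(s)
print(env.get_calibration("top"),env.get_calibration("wrist"))
print(R.from_quat(s["ee_rot"]).as_matrix().round(3))
for v in range(20,400,60): print([P[v,u].round(2).tolist() for u in range(40,640,140)])
E
```

```text
{'clock': 0.05, 'joints': array([-1.3300752 ,  0.47776973,  0.0223501 ,  1.55638017, -0.01148378,
        1.10929898, -0.08312578]), 'qvel': array([ 0.00063475,  0.00064585,  0.00093969, -0.00291801, -0.00120843,
        0.00069925,  0.00232751]), 'joint_efforts': array([ 4.14539289e-03, -5.84621716e+01,  1.54161215e+00, -2.73606277e+01,
       -5.42978221e-02,  1.31627565e-02,  5.67300651e-05]), 'position': array([0.23053674, 0.6338082 , 0.22173239]), 'ee_rot': array([ 1.73530280e-01,  9.84828155e-01, -8.60447698e-04, -7.75797298e-05]), 'contact_force': array([-0.59141955,  0.34041073,  0.02555703]), 'ft_torque': array([ 0.02863254, -0.02109245,  0.04120069]), 'gripper_force': 0.0, 'gripper_width': 0.0876274226043467}
{'fov_y': 54.84607252017471, 'cx': 324.6826645769724, 'cy': 198.96599167141713, 'view': array([[-1.47603280e-02, -9.99890618e-01, -9.40736000e-04,
         7.65472516e-03],
       [-9.95697746e-01,  1.47844949e-02, -9.14735886e-02,
         5.06726144e-01],
       [ 9.14774914e-02, -4.13491453e-04, -9.95807058e-01,
         1.15894013e+00],
       [ 0.00000000e+00,  0.
[... 583 characters left out ...]
5], [0.9, 0.33, 0.35], [0.9, 0.01, 0.34], [0.9, -0.33, 0.33], [0.81, -0.54, 0.49]]
[[0.9, 0.9, 0.02], [0.81, 0.38, 0.22], [0.85, 0.01, 0.12], [0.82, -0.38, 0.16], [0.73, -0.61, 0.38]]
[[0.89, 1.41, -0.69], [0.7, 0.46, 0.0], [0.7, 0.01, 0.0], [0.69, -0.43, 0.0], [0.73, -1.01, -0.19]]
[[0.59, 1.42, -0.72], [0.51, 0.45, -0.0], [0.51, 0.01, 0.0], [0.5, -0.42, -0.0], [0.52, -1.1, -0.34]]
[[0.29, 1.39, -0.7], [0.33, 0.45, 0.0], [0.27, 0.03, -0.72], [0.28, -0.6, -0.54], [0.33, -0.64, 0.29]]
[[0.23, 0.59, 0.39], [-0.0, 0.71, -0.72], [0.14, 0.02, -0.0], [-0.02, -0.64, -0.7], [0.19, -0.63, 0.29]]
[[-0.27, 1.37, -0.71], [-0.28, 0.7, -0.71], [0.07, 0.02, 0.31], [-0.3, -0.63, -0.71], [0.06, -0.62, 0.29]]
```

View pics/top1.png

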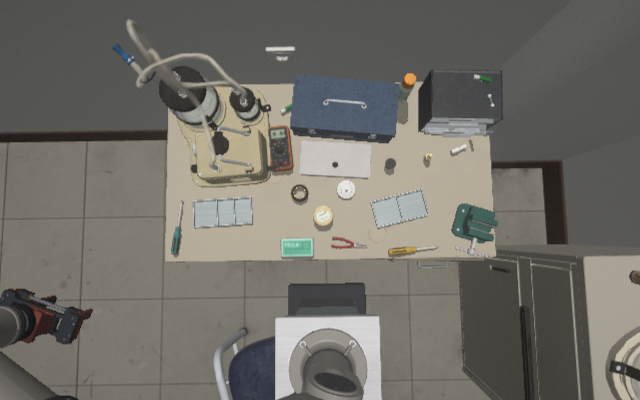

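The view shows tape (300,193), disc (346,189), pot (323,216), stopper (390,163), union (428,157), tray_three (223,212) and tray_two (399,208). The bystanders lie along the front edge, and the suction unit with its hoses stands behind tray_three. Next I'll measure positions from the depth image.

```bash
cat > m.py <<'E'
from h import *
z=np.load("top1.npz"); p,P=z["p"],z["P"]
def obj(u,v,r,zlo,zhi=.3):
    w=P[v-r:v+r+1,u-r:u+r+1].reshape(-1,3); m=(w[:,2]>zlo)&(w[:,2]<zhi); w=w[m]
    (c,rad)=cv2.minEnclosingCircle(w[:,:2].astype(np.float32))
    return len(w),np.array(c).round(4),round(rad,4),np.percentile(w[:,2],[2,50,98]).round(4),w[:,:2].mean(0).round(4)
for n,a in dict(tape=(300,193,13,.012),disc=(346,189,14,.004),stub=(346,189,6,.02),pot=(323,216,15,.028),stopper=(390,163,9,.02),union=(428,157,9,.012)).items(): print(n,*obj(*a))
for n,(u0,u1,v0,v1) in dict(three=(188,258,192,232),two=(365,433,186,232)).items():
    w=P[v0:v1,u0:u1].reshape(-1,3); q=p[v0:v1,u0:u1].reshape(-1,3).astype(int)
    m=(w[:,2]<.02)&(q[:,2]>=q[:,0]-2)&(w[:,2]>-.01)
    r=cv2.minAreaRect(w[m][:,:2].astype(np.float32)); print(n,m.sum(),r, np.percentile(w[m][:,2],[5,50,95]))
# height map
g=np.zeros((20,26))
for x,y,h in P.reshape(-1,3):
    i=int((x-.2)//.04);j=int((.52-y)//.04)
    if 0<=i<20 and 0<=j<26 : g[i,j]=max(g[i,j],h)
print("y",[round(.50-.04*j,2) for j in range(26)])
for i in range(19,-1,-1): print(round(.22+.04*i,2),(g[i]*100).round().astype(int).tolist())
E
python3 m.py
python3 - <<'E'
from h import *
p,d,P=cam("scene"); save(p,"scene1")
E
```

```text
tape 140 [0.5301 0.079 ] 0.0266 [0.0132 0.0188 0.0238] [0.5298 0.0788]
disc 372 [ 0.5384 -0.0667] 0.0595 [0.0042 0.0137 0.0467] [ 0.5457 -0.0665]
stub 10 [ 0.5395 -0.0689] 0.007 [0.0218 0.0292 0.0337] [ 0.5387 -0.0665]
pot 311 [0.4573 0.0075] 0.0304 [0.0312 0.0355 0.0404] [0.4574 0.0073]
stopper 94 [ 0.6154 -0.2026] 0.0169 [0.0249 0.0288 0.0338] [ 0.6154 -0.2024]
union 42 [ 0.6347 -0.3205] 0.0098 [0.0177 0.0293 0.049 ] [ 0.6334 -0.3191]
three 1556 ((0.47260862588882446, 0.3176538646221161), (0.08305995911359787, 0.18192757666110992), 2.7630958557128906) [-0.00083629  0.0032925   0.00978244]
two 1397 ((0.47633934020996094, -0.23034217953681946), (0.08315206319093704, 0.16396071016788483), 13.125813484191895) [-0.00042417  0.00342482  0.00910598]Traceback (most recent call last):
  File "m.py", line 15, in <module>
    i=int((x-.2)//.04);j=int((.52-y)//.04)
ValueError: cannot convert float NaN to integer
```

View pics/scene1.png

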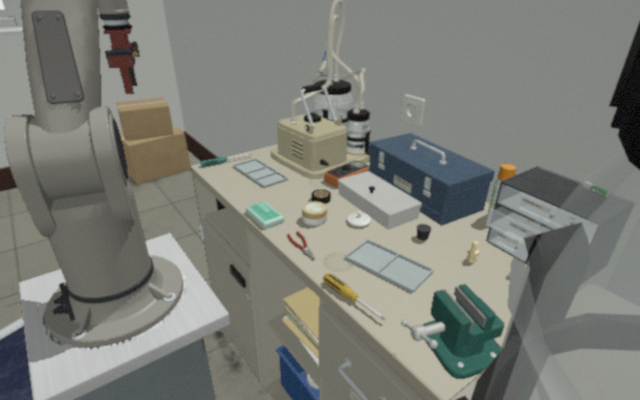

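Sizes and heights match: tape 19, pot 35, stopper 28, trays 83x182 and 83x164 mm. The scene view confirms the layout, with a low box with a knob behind the disc. Next I'll check obstacle heights, tray_three's divider order and the union.

```bash
sed -i 's/^for x,y,h in P.reshape(-1,3):/for x,y,h in P[np.isfinite(P[...,2])]:/' m.py; python3 m.py | tail -21
python3 - <<'E'
from h import *
z=np.load("top1.npz"); p,P=z["p"],z["P"]
# profile along tray y, using row means of brightness and height
for n,c,a,L,uv in(("three",(.4726,.3177),2.76,.09,(223,212)),("two",(.4763,-.2303),13.1,.08,(399,208))):
    t=np.radians(a); w=P.reshape(-1,3); d=w[:,:2]-c
    X=d@[np.cos(t),np.sin(t)];Y=d@[-np.sin(t),np.cos(t)]
    m=(abs(X)<.03)
    for y0 in np.arange(-L,L,.004):
        k=m&(abs(Y-y0)<.002); 
        print(n,round(y0,3),p.reshape(-1,3)[k].mean().round(0),(w[k,2].mean()*1000).round(1),end="; ")
    print()
t=p[90:260,165:500]; save(cv2.resize(t,None,fx=2.38,fy=2.38,interpolation=cv2.INTER_CUBIC),"topcrop")
E
```

```text
y [0.5, 0.46, 0.42, 0.38, 0.34, 0.3, 0.26, 0.22, 0.18, 0.14, 0.1, 0.06, 0.02, -0.02, -0.06, -0.1, -0.14, -0.18, -0.22, -0.26, -0.3, -0.34, -0.38, -0.42, -0.46, -0.5]
0.98 [0, 0, 0, 0, 0, 0, 0, 0, 0, 0, 0, 0, 0, 0, 0, 0, 0, 0, 0, 0, 0, 0, 0, 0, 0, 0]
0.94 [0, 0, 0, 0, 0, 0, 0, 0, 0, 0, 0, 0, 0, 0, 0, 0, 0, 0, 0, 0, 0, 0, 0, 0, 0, 0]
0.9 [43, 43, 43, 43, 42, 42, 42, 42, 42, 42, 42, 42, 42, 42, 42, 41, 41, 41, 41, 41, 41, 41, 41, 41, 41, 40]
0.86 [29, 27, 40, 45, 27, 28, 28, 4, 3, 1, 12, 12, 12, 12, 12, 12, 12, 12, 14, 14, 16, 16, 16, 16, 16, 16]
0.82 [28, 27, 41, 47, 22, 28, 28, 26, 11, 1, 12, 12, 12, 12, 12, 12, 12, 12, 14, 15, 16, 16, 16, 18, 17, 16]
0.78 [23, 24, 22, 46, 43, 31, 29, 27, 23, 2, 12, 12, 12, 15, 15, 15, 12, 12, 12, 1, 16, 16, 16, 16, 17, 16]
0.74 [0, 3, 22, 40, 41, 31, 16, 22, 9, 4, 12, 12, 12, 12, 12, 12, 12, 12, 12, 1, 16, 16, 16, 16, 17, 16]
0.7 [1, 1, 4, 14, 24, 24, 22, 20, 14, 4, 12, 12, 12, 12, 12, 12, 13, 12, 12, 1, 15, 16, 16, 16, 16, 16]
0.66 [0, 1, 4, 14, 15, 23, 26, 20, 15, 5, 4, 5, 5, 5, 5, 5, 5, 1, 11, 1, 5, 5, 2, 2, 2, 1]
0.62 [0, 1, 4, 11, 14, 22, 26, 14
[... 2114 characters left out ...]
; two -0.052 178.0 3.5; two -0.048 177.0 3.4; two -0.044 178.0 4.0; two -0.04 178.0 2.6; two -0.036 178.0 3.1; two -0.032 179.0 3.0; two -0.028 179.0 3.6; two -0.024 178.0 2.9; two -0.02 179.0 3.8; two -0.016 180.0 3.5; two -0.012 180.0 3.4; two -0.008 179.0 3.1; two -0.004 173.0 3.4; two 0.0 149.0 7.8; two 0.004 178.0 3.2; two 0.008 182.0 2.5; two 0.012 182.0 2.7; two 0.016 182.0 3.5; two 0.02 183.0 3.6; two 0.024 183.0 3.0; two 0.028 184.0 2.6; two 0.032 184.0 2.6; two 0.036 185.0 3.0; two 0.04 185.0 3.7; two 0.044 185.0 3.7; two 0.048 185.0 3.0; two 0.052 185.0 3.3; two 0.056 185.0 3.2; two 0.06 185.0 3.5; two 0.064 185.0 3.0; two 0.068 185.0 4.0; two 0.072 185.0 3.2; two 0.076 179.0 3.5;
```

View pics/topcrop.png

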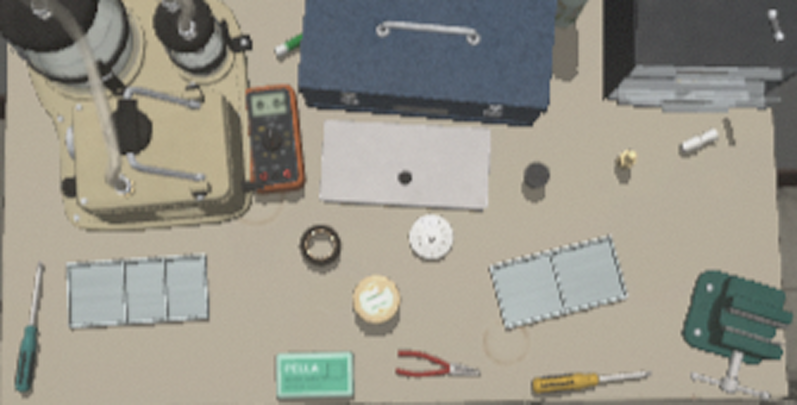

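The dividers at +16 and -36 mm put tray_three's wide compartment at world +y. The suction unit stands just behind tray_three, so I'll grip along y throughout (slim body direction along x) with tips above the walls. Next is a helper that turns world targets into tool shifts.

```bash
cat >> h.py <<'E'
def go(x,y,z,th):
    s=env.sense(); Rm=R.from_quat(s["ee_rot"]); p=np.array(s["position"])
    t=np.radians(th); Y=np.array([np.cos(t),np.sin(t),0]); Z=np.array([0,0,-1.]); X=np.cross(Y,Z)
    T=R.from_matrix(np.stack([X,Y,Z],1))
    print("cm",(Rm.inv().apply(np.array([x,y,z])-p)*100).round(2),"rot",(Rm.inv()*T).as_rotvec().round(3),"at",p.round(4),"w",round(s["gripper_width"],4),"F",np.round(s["contact_force"],1),"gf",round(s["gripper_force"],1),"t",round(s["clock"],2))
E
python3 - <<'E'
from h import *
P=np.load("top1.npz")["P"]
for a,b in((-.38,-.26),(-.26,-.14),(.2,.45)):
    m=(P[...,2]>.08)&(P[...,2]<.3)&(P[...,1]>a)&(P[...,1]<b)&(P[...,0]>.5); print(a,b,np.sort(P[m][:,0])[[0,3,10,30]].round(3))
go(.49,.079,.20,90)
E
```

```text
-0.38 -0.26 [0.693 0.693 0.694 0.696]
-0.26 -0.14 [0.679 0.681 0.681 0.683]
0.2 0.45 [0.559 0.559 0.559 0.561]
cm [-43.35 -43.28   2.25] rot [-0.002 -0.    -0.349] at [0.2305 0.6339 0.2218] w 0.0878 F [ 0.6 -0.6  0.8] gf 0.0 t 0.1
```

```bash
python3 -m creep '[{"x":-5.4,"y":-5.4,"z":0.3,"az":-0.05},{"x":-10.8,"y":-10.8,"z":0.6,"az":-0.1},{"x":-16.2,"y":-16.2,"z":0.9,"az":-0.15},{"x":-21.6,"y":-21.6,"z":1.2,"az":-0.2},{"x":-26.5,"y":-26.5,"z":1.5,"az":-0.25},{"x":-31.5,"y":-31.5,"z":1.8,"az":-0.3},{"x":-36.5,"y":-36.5,"z":2.1,"az":-0.349},{"x":-41,"y":-41,"z":2.2,"az":-0.349}]'
python3 -c "
from h import *
go(.49,.079,.20,90)"
```

```text
cm [-43.35 -43.28   2.25] rot [-0.002 -0.    -0.349] at [0.2305 0.6339 0.2218] w 0.0878 F [ 0.6 -0.6  0.8] gf 0.0 t 0.1invalid input
```

```bash
python3 -m creep '[{"ax":0,"ay":0,"az":-0.05,"x":-5.4,"y":-5.4,"z":0.3,"gripper":-1},{"ax":0,"ay":0,"az":-0.1,"x":-10.8,"y":-10.8,"z":0.6,"gripper":-1},{"ax":0,"ay":0,"az":-0.15,"x":-16.2,"y":-16.2,"z":0.9,"gripper":-1},{"ax":0,"ay":0,"az":-0.2,"x":-21.6,"y":-21.6,"z":1.2,"gripper":-1},{"ax":0,"ay":0,"az":-0.25,"x":-26.5,"y":-26.5,"z":1.5,"gripper":-1},{"ax":0,"ay":0,"az":-0.3,"x":-31.5,"y":-31.5,"z":1.8,"gripper":-1},{"ax":0,"ay":0,"az":-0.349,"x":-36.5,"y":-36.5,"z":2.1,"gripper":-1},{"ax":0,"ay":0,"az":-0.349,"x":-41,"y":-41,"z":2.2,"gripper":-1}]'
python3 -c "
from h import *
go(.49,.079,.20,90)"
```

```text
clock: 1.1
position: [0.4423, 0.1796, 0.203]
ee_rot: [-0.0, 1.0, 0.0, 0.0]
contact_force: [0.7, -0.2, -0.5]
gripper_width: 0.088
gripper_force: 0.0
cm [ -4.76 -10.07   0.3 ] rot [0.    0.    0.001] at [0.4423 0.1796 0.203 ] w 0.088 F [ 0.7 -0.2 -0.5] gf 0.0 t 1.1
```

```bash
python3 -m creep '[{"ax":0,"ay":0,"az":0,"x":-3,"y":-3,"z":0,"gripper":-1},{"ax":0,"ay":0,"az":0,"x":-4,"y":-5,"z":0,"gripper":-1},{"ax":0,"ay":0,"az":0,"x":-4,"y":-5,"z":0,"gripper":-1},{"ax":0,"ay":0,"az":0,"x":-4,"y":-5,"z":0,"gripper":-1}]'
cat > w.py <<'E'
import sys
from h import *
# wrist look: circle fit of points in a height band near a guess
n=sys.argv[1]; p,d,P=cam("wrist"); save(p,n); np.savez(n,p=p,P=P)
for a in sys.argv[2:]:
    x,y,r,lo,hi=map(float,a.split(","))
    m=(np.hypot(P[...,0]-x,P[...,1]-y)<r)&(P[...,2]>lo)&(P[...,2]<hi); w=P[m]
    if len(w)<5: print("few",len(w)); continue
    c,rad=cv2.minEnclosingCircle(w[:,:2].astype(np.float32)); q=np.percentile(w,[1,99],axis=0)
    print(a,len(w),"circ",np.round(c,4),round(rad,4),"mid",((q[0]+q[1])/2).round(4),"size",(q[1]-q[0]).round(4),"top",q[1][2].round(4))
E
python3 w.py w1 .53,.079,.045,.01,.03 .457,.0075,.05,.028,.045 .539,-.067,.05,.004,.04
python3 -c "
from h import *
go(.53,.079,.20,90)"
```

```text
clock: 1.6
position: [0.4812, 0.1328, 0.2029]
ee_rot: [-0.001, 1.0, 0.0, -0.0]
contact_force: [-0.3, -0.5, -0.9]
gripper_width: 0.0879
gripper_force: 0.0
.53,.079,.045,.01,.03 1272 circ [0.5295 0.0812] 0.0274 mid [0.5288 0.0807 0.0151] size [0.0511 0.0509 0.0089] top 0.0195
.457,.0075,.05,.028,.045 3183 circ [0.4572 0.0088] 0.0308 mid [0.4568 0.0092 0.0327] size [0.056  0.0574 0.0064] top 0.0359
.539,-.067,.05,.004,.04 3065 circ [ 0.5514 -0.068 ] 0.0422 mid [ 0.5447 -0.0687  0.0224] size [0.0666 0.0652 0.034 ] top 0.0394
cm [-4.87 -5.41  0.29] rot [ 0.    -0.001  0.002] at [0.4812 0.133  0.2029] w 0.088 F [-0.1  0.1 -0.3] gf 0.0 t 1.65
```

View pics/w1.png

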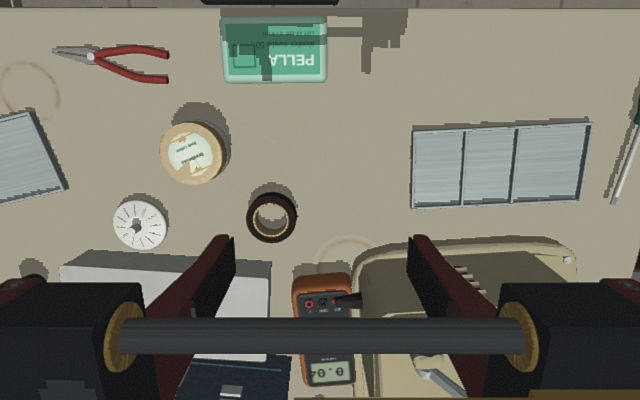

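The wrist view shows tape (271,217), pot (193,152), disc (140,224) and tray_three (500,165), its wide compartment on the +y side. The two cameras agree within 2 mm, so I'll grasp the tape.

```bash
python3 -m creep '[{"ax":0,"ay":0,"az":0,"x":-4.9,"y":-5.3,"z":3,"gripper":-1},{"ax":0,"ay":0,"az":0,"x":-4.9,"y":-5.3,"z":8,"gripper":-1},{"ax":0,"ay":0,"az":0,"x":-4.9,"y":-5.3,"z":13,"gripper":-1},{"ax":0,"ay":0,"az":0,"x":-4.9,"y":-5.3,"z":16,"gripper":-1},{"ax":0,"ay":0,"az":0,"x":-4.9,"y":-5.3,"z":16,"gripper":-1}]'
python3 w.py w2 .53,.080,.045,.01,.03
python3 -c "
from h import *
go(.53,.08,.009,90)"
```

```text
clock: 2.28
position: [0.5288, 0.0797, 0.0412]
ee_rot: [-0.001, 1.0, -0.0, -0.002]
contact_force: [-0.3, -0.0, 0.9]
gripper_width: 0.0878
gripper_force: 0.0
.53,.080,.045,.01,.03 4250 circ [0.5291 0.0817] 0.0281 mid [0.5287 0.0807 0.0149] size [0.051  0.0507 0.0085] top 0.0191
cm [0.02 0.03 3.38] rot [-0.    -0.002  0.002] at [0.5302 0.0797 0.0428] w 0.0878 F [-0.5  0.5  0.2] gf 0.0 t 2.33
```

```bash
python3 -m creep '[{"ax":0,"ay":0,"az":0,"x":0.1,"y":0.1,"z":3.3,"gripper":-1},{"ax":0,"ay":0,"az":0,"x":0.1,"y":0.1,"z":3.3,"gripper":-1},{"ax":0,"ay":0,"az":0,"x":0.1,"y":0.1,"z":3.3,"gripper":1},{"ax":0,"ay":0,"az":0,"x":0.1,"y":0.1,"z":3.3,"gripper":1},{"ax":0,"ay":0,"az":0,"x":0.1,"y":0.1,"z":3.3,"gripper":1},{"ax":0,"ay":0,"az":0,"x":0.1,"y":0.1,"z":3.3,"gripper":1},{"ax":0,"ay":0,"az":0,"x":0.1,"y":0.1,"z":3.3,"gripper":1},{"ax":0,"ay":0,"az":0,"x":0.1,"y":0.1,"z":3.3,"gripper":1}]'
python3 -c "
from h import *
c=np.array([.4726,.3177]);t=np.radians(2.76)
for y in(.053,-.01,-.063): print(c+y*np.array([-np.sin(t),np.cos(t)]))
go(.53,.08,.009,90)"
```

```text
clock: 3.32
position: [0.5303, 0.0797, 0.0105]
ee_rot: [-0.0, 1.0, 0.0, 0.0]
contact_force: [-1.2, -0.1, 4.9]
gripper_width: 0.0514
gripper_force: 30.0
[0.47004792 0.37063852]
[0.47308152 0.3077116 ]
[0.4756336  0.25477308]
cm [0.03 0.03 0.15] rot [0. 0. 0.] at [0.5303 0.0797 0.0105] w 0.0514 F [-1.2 -0.1  4.9] gf 30.0 t 3.33
```

```bash
python3 -m creep '[{"ax":0,"ay":0,"az":0,"x":0,"y":0,"z":-2,"gripper":1},{"ax":0,"ay":0,"az":0,"x":0,"y":0,"z":-5,"gripper":1},{"ax":0,"ay":0,"az":0,"x":0,"y":0,"z":-5,"gripper":1},{"ax":0,"ay":0,"az":0,"x":0,"y":0,"z":-5,"gripper":1}]'
python3 w.py w3 .53,.080,.045,.045,.075
python3 -c "
from h import *
go(.47,.3706,.06,92.76)"
```

```text
clock: 3.82
position: [0.5294, 0.0796, 0.0594]
ee_rot: [-0.0, 1.0, -0.0, -0.0]
contact_force: [0.5, -0.0, -1.7]
gripper_width: 0.0516
gripper_force: 30.0
.53,.080,.045,.045,.075 7814 circ [0.5206 0.0804] 0.0348 mid [0.5277 0.0805 0.0614] size [0.0509 0.0636 0.0248] top 0.0738
cm [ 5.91 29.11 -0.09] rot [-0.    -0.002 -0.048] at [0.5292 0.0796 0.0591] w 0.0519 F [ 0.5 -0.4 -0.5] gf 30.0 t 3.88
```

View pics/w3.png

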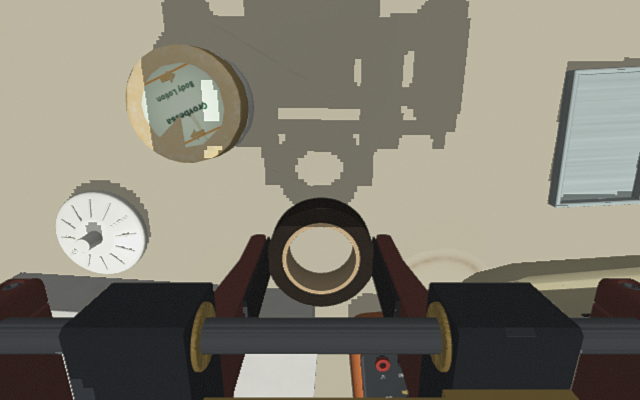

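Tape is held level at (320,250). I'll carry it at z≈0.08, pulling back in x first to keep clear of the suction unit.

```bash
python3 -m creep '[{"ax":0,"ay":0,"az":0,"x":3,"y":0,"z":-1,"gripper":1},{"ax":0,"ay":0,"az":0,"x":5.9,"y":3,"z":-2,"gripper":1},{"ax":0,"ay":0,"az":-0.02,"x":5.9,"y":9,"z":-2,"gripper":1},{"ax":0,"ay":0,"az":-0.048,"x":5.9,"y":15,"z":-2,"gripper":1},{"ax":0,"ay":0,"az":-0.048,"x":5.9,"y":21,"z":-2,"gripper":1},{"ax":0,"ay":0,"az":-0.048,"x":5.9,"y":26,"z":-2,"gripper":1},{"ax":0,"ay":0,"az":-0.048,"x":5.9,"y":29.2,"z":-2,"gripper":1},{"ax":0,"ay":0,"az":-0.048,"x":5.9,"y":29.2,"z":-2,"gripper":1}]'
python3 - <<'E'
from h import *
go(.47,.3706,.0135,92.76)
p,d,P=cam("wrist"); q=p.astype(int); np.savez("w4",p=p,P=P)
m=(P[...,2]<.02)&(P[...,2]>-.01)&(q[...,2]>=q[...,0]-2)&(abs(P[...,0]-.4726)<.07)&(abs(P[...,1]-.3177)<.12)
r=cv2.minAreaRect(P[m][:,:2].astype(np.float32)); print(m.sum(),r)
E
```

```text
clock: 4.88
position: [0.4693, 0.3746, 0.0786]
ee_rot: [-0.026, 1.0, 0.0, -0.001]
contact_force: [0.1, -0.0, -0.6]
gripper_width: 0.0516
gripper_force: 30.0
cm [-0.06 -0.4   6.51] rot [ 0.    -0.002  0.005] at [0.4693 0.3746 0.0786] w 0.0516 F [ 0.1 -0.  -0.6] gf 30.0 t 4.88
24476 ((0.47620484232902527, 0.3200336992740631), (0.08842577040195465, 0.181911438703537), 2.9901793003082275)
```

```bash
python3 -m creep '[{"ax":0,"ay":0,"az":0,"x":-0.1,"y":-0.3,"z":2,"gripper":1},{"ax":0,"ay":0,"az":0,"x":-0.1,"y":-0.3,"z":5,"gripper":1},{"ax":0,"ay":0,"az":0,"x":-0.1,"y":-0.3,"z":6.5,"gripper":1},{"ax":0,"ay":0,"az":0,"x":-0.1,"y":-0.3,"z":6.5,"gripper":1},{"ax":0,"ay":0,"az":0,"x":-0.1,"y":-0.3,"z":6.5,"gripper":1}]'
python3 -c "
from h import *
go(.4705,.3715,.0137,92.76)"
```

```text
clock: 5.55
position: [0.4726, 0.3686, 0.0157]
ee_rot: [-0.024, 1.0, 0.0, 0.0]
contact_force: [-0.4, 0.7, 0.3]
gripper_width: 0.0517
gripper_force: 30.0
cm [0.19 0.3  0.2 ] rot [ 0.     0.001 -0.001] at [0.4726 0.3686 0.0157] w 0.0517 F [-0.4  0.7  0.3] gf 30.0 t 5.55
```

```bash
python3 -m creep '[{"ax":0,"ay":0,"az":0,"x":0.2,"y":0.3,"z":0.2,"gripper":1},{"ax":0,"ay":0,"az":0,"x":0.2,"y":0.3,"z":0.2,"gripper":1},{"ax":0,"ay":0,"az":0,"x":0.2,"y":0.3,"z":0.2,"gripper":-0.5},{"ax":0,"ay":0,"az":0,"x":0.2,"y":0.3,"z":0.2,"gripper":-0.5},{"ax":0,"ay":0,"az":0,"x":0.2,"y":0.3,"z":0.2,"gripper":-0.5},{"ax":0,"ay":0,"az":0,"x":0.2,"y":0.3,"z":-4,"gripper":-0.5},{"ax":0,"ay":0,"az":0,"x":0.2,"y":0.3,"z":-9,"gripper":-1},{"ax":0,"ay":0,"az":0,"x":0.2,"y":0.3,"z":-9,"gripper":-1}]'
python3 w.py w5 .4705,.3715,.05,.012,.03
python3 -c "
from h import *
go(.457,.0085,.12,90)"
```

```text
clock: 6.55
position: [0.4723, 0.3733, 0.1091]
ee_rot: [-0.024, 1.0, 0.003, 0.003]
contact_force: [-0.3, 0.8, 0.4]
gripper_width: 0.0826
gripper_force: 0.0
.4705,.3715,.05,.012,.03 2468 circ [0.4693 0.3743] 0.0279 mid [0.4683 0.3731 0.0173] size [0.0509 0.0508 0.0088] top 0.0217
cm [  3.13 -36.27  -1.42] rot [0.003 0.003 0.048] at [0.4709 0.3724 0.1068] w 0.0861 F [ 0.2 -1.  -0. ] gf 0.0 t 6.6
```

View pics/w5.png

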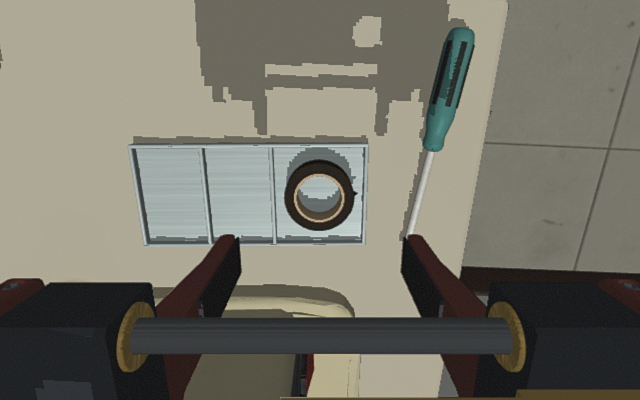

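The tape (320,195) sits flat in the wide compartment, top at 21.7 mm as it must be. Pot next.

```bash
python3 -m creep '[{"ax":0,"ay":0,"az":0.02,"x":1,"y":-5,"z":0,"gripper":-1},{"ax":0,"ay":0,"az":0.048,"x":2,"y":-11,"z":0,"gripper":-1},{"ax":0,"ay":0,"az":0.048,"x":3.1,"y":-17,"z":0,"gripper":-1},{"ax":0,"ay":0,"az":0.048,"x":3.1,"y":-23,"z":0,"gripper":-1},{"ax":0,"ay":0,"az":0.048,"x":3.1,"y":-29,"z":0,"gripper":-1},{"ax":0,"ay":0,"az":0.048,"x":3.1,"y":-34,"z":0,"gripper":-1},{"ax":0,"ay":0,"az":0.048,"x":3.1,"y":-36.3,"z":0,"gripper":-1},{"ax":0,"ay":0,"az":0.048,"x":3.1,"y":-36.3,"z":0,"gripper":-1}]'
python3 -m creep '[{"ax":0,"ay":0,"az":0,"x":0,"y":0,"z":0,"gripper":-1}]' | head -2
python3 w.py w6 .457,.0085,.05,.028,.045
python3 -c "
from h import *
go(.457,.0085,.013,90)"
```

```text
clock: 7.6
position: [0.4554, 0.0057, 0.1041]
ee_rot: [0.002, 1.0, -0.0, -0.001]
contact_force: [0.1, 0.6, 0.0]
gripper_width: 0.0882
gripper_force: 0.0
clock: 7.72
position: [0.4559, 0.0085, 0.1044]
.457,.0085,.05,.028,.045 5510 circ [0.4567 0.0085] 0.0305 mid [0.4562 0.0084 0.0328] size [0.0568 0.0561 0.0058] top 0.0356
cm [-0.1  -0.04  9.16] rot [ 0.    -0.001  0.002] at [0.4561 0.0089 0.1046] w 0.0881 F [-0.2  0.6 -0.1] gf 0.0 t 7.78
```

```bash
python3 -m creep '[{"ax":0,"ay":0,"az":0,"x":-0.1,"y":0,"z":4,"gripper":-1},{"ax":0,"ay":0,"az":0,"x":-0.1,"y":0,"z":8,"gripper":-1},{"ax":0,"ay":0,"az":0,"x":-0.1,"y":0,"z":9.1,"gripper":-1},{"ax":0,"ay":0,"az":0,"x":-0.1,"y":0,"z":9.1,"gripper":-1},{"ax":0,"ay":0,"az":0,"x":-0.1,"y":0,"z":9.1,"gripper":1},{"ax":0,"ay":0,"az":0,"x":-0.1,"y":0,"z":9.1,"gripper":1},{"ax":0,"ay":0,"az":0,"x":-0.1,"y":0,"z":9.1,"gripper":1},{"ax":0,"ay":0,"az":0,"x":-0.1,"y":0,"z":9.1,"gripper":1}]'
python3 -c "
from h import *
c=np.array([.4763,-.2303]);t=np.radians(13.1)
for y in(.0405,-.0405): print(c+y*np.array([-np.sin(t),np.cos(t)]))
go(.4671,-.1909,.08,103.1)"
```

```text
clock: 8.78
position: [0.458, 0.0077, 0.0148]
ee_rot: [-0.0, 1.0, 0.0, 0.001]
contact_force: [-0.7, 0.1, 7.7]
gripper_width: 0.0612
gripper_force: 30.0
[ 0.46712062 -0.19085397]
[ 0.48547938 -0.26974603]
cm [ -0.92 -19.85  -6.53] rot [ 0.     0.001 -0.228] at [0.458  0.0077 0.0148] w 0.0612 F [-0.7  0.1  7.7] gf 30.0 t 8.78
```

```bash
python3 -m creep '[{"ax":0,"ay":0,"az":0,"x":0,"y":0,"z":-3,"gripper":1},{"ax":0,"ay":0,"az":0,"x":0,"y":-2,"z":-7,"gripper":1},{"ax":0,"ay":0,"az":-0.1,"x":-0.5,"y":-8,"z":-7,"gripper":1},{"ax":0,"ay":0,"az":-0.228,"x":-0.9,"y":-14,"z":-7,"gripper":1},{"ax":0,"ay":0,"az":-0.228,"x":-0.9,"y":-19,"z":-7,"gripper":1},{"ax":0,"ay":0,"az":-0.228,"x":-0.9,"y":-19.8,"z":-7,"gripper":1},{"ax":0,"ay":0,"az":-0.228,"x":-0.9,"y":-19.8,"z":-7,"gripper":1},{"ax":0,"ay":0,"az":-0.228,"x":-0.9,"y":-19.8,"z":-7,"gripper":1}]'
python3 - <<'E'
from h import *
p,d,P=cam("wrist"); q=p.astype(int); save(p,"w7")
m=(P[...,2]<.02)&(P[...,2]>-.01)&(q[...,2]>=q[...,0]-2)&(abs(P[...,0]-.476)<.08)&(abs(P[...,1]+.23)<.12)
r=cv2.minAreaRect(P[m][:,:2].astype(np.float32)); print(m.sum(),r)
go(.467,-.191,.019,103.1)
E
```

```text
clock: 9.78
position: [0.4666, -0.1887, 0.0839]
ee_rot: [-0.115, 0.993, 0.0, -0.0]
contact_force: [1.6, -0.2, -1.6]
gripper_width: 0.061
gripper_force: 30.0
17569 ((0.47732868790626526, -0.22852660715579987), (0.08381761610507965, 0.16656503081321716), 13.270406723022461)
cm [ 0.02 -0.25  6.49] rot [ 0.001 -0.     0.002] at [ 0.4666 -0.1886  0.0839] w 0.0609 F [-0.7 -0.3 -1.1] gf 30.0 t 9.82
```

View pics/w7.png

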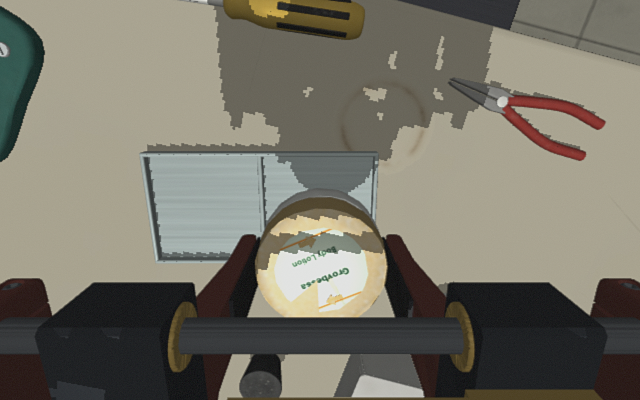

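The pot is held over the +y compartment of tray_two. Both cameras agree on the tray to 2 mm. Lowering.

```bash
python3 -m creep '[{"ax":0,"ay":0,"az":0,"x":0,"y":-0.15,"z":3,"gripper":1},{"ax":0,"ay":0,"az":0,"x":0,"y":-0.15,"z":5,"gripper":1},{"ax":0,"ay":0,"az":0,"x":0,"y":-0.15,"z":5,"gripper":1},{"ax":0,"ay":0,"az":0,"x":0,"y":-0.15,"z":5,"gripper":1}]'
python3 -c "
from h import *
go(.4676,-.190,.018,103.1)"
```

```text
clock: 10.32
position: [0.4673, -0.1914, 0.0346]
ee_rot: [-0.114, 0.993, -0.0, 0.0]
contact_force: [0.1, 1.2, -0.8]
gripper_width: 0.0606
gripper_force: 30.0
cm [-0.06  0.13  1.66] rot [-0.     0.001  0.001] at [ 0.4673 -0.1914  0.0346] w 0.0606 F [ 0.1  1.2 -0.8] gf 30.0 t 10.32
```

```bash
python3 -m creep '[{"ax":0,"ay":0,"az":0,"x":0,"y":0.1,"z":1.2,"gripper":1},{"ax":0,"ay":0,"az":0,"x":0,"y":0.1,"z":1.65,"gripper":1},{"ax":0,"ay":0,"az":0,"x":0,"y":0.1,"z":1.65,"gripper":1},{"ax":0,"ay":0,"az":0,"x":0,"y":0.1,"z":1.65,"gripper":-0.7},{"ax":0,"ay":0,"az":0,"x":0,"y":0.1,"z":1.65,"gripper":-0.7},{"ax":0,"ay":0,"az":0,"x":0,"y":0.1,"z":1.65,"gripper":-0.7},{"ax":0,"ay":0,"az":0,"x":0,"y":0.1,"z":-4,"gripper":-0.7},{"ax":0,"ay":0,"az":0,"x":0,"y":0.1,"z":-8,"gripper":-1}]'
python3 -m creep '[{"ax":0,"ay":0,"az":0,"x":0,"y":0,"z":0,"gripper":-1},{"ax":0,"ay":0,"az":0,"x":0,"y":0,"z":0,"gripper":-1}]'|head -2
python3 w.py w8 .4676,-.190,.05,.03,.045 .539,-.067,.01,.02,.035
python3 -c "
from h import *
go(.539,-.067,.10,90)"
```

```text
clock: 11.32
position: [0.4667, -0.1912, 0.1156]
ee_rot: [-0.114, 0.994, -0.0, 0.0]
contact_force: [1.6, 0.2, 0.3]
gripper_width: 0.0814
gripper_force: 0.0
clock: 11.58
position: [0.4662, -0.1907, 0.1137]
.4676,-.190,.05,.03,.045 5285 circ [ 0.4651 -0.1905] 0.0305 mid [ 0.4647 -0.1906  0.0351] size [0.057  0.0563 0.0062] top 0.0382
few 0
cm [-9.93 10.38  1.31] rot [ 0.001 -0.002  0.228] at [ 0.4658 -0.1906  0.1132] w 0.0875 F [-0.1 -0.4 -1.6] gf 0.0 t 11.62
```

The pot is in place with its top at 38 mm (expected 37.5). Disc next.

```bash
python3 -m creep '[{"ax":0,"ay":0,"az":0.1,"x":-3,"y":3,"z":0,"gripper":-1},{"ax":0,"ay":0,"az":0.228,"x":-6,"y":6,"z":0,"gripper":-1},{"ax":0,"ay":0,"az":0.228,"x":-9,"y":9.5,"z":1,"gripper":-1},{"ax":0,"ay":0,"az":0.228,"x":-9.9,"y":10.4,"z":1.3,"gripper":-1},{"ax":0,"ay":0,"az":0.228,"x":-9.9,"y":10.4,"z":1.3,"gripper":-1},{"ax":0,"ay":0,"az":0.228,"x":-9.9,"y":10.4,"z":1.3,"gripper":-1},{"ax":0,"ay":0,"az":0.228,"x":-9.9,"y":10.4,"z":1.3,"gripper":-1}]'|head -2
python3 w.py w9 .539,-.067,.02,.02,.035 .539,-.067,.033,.004,.035
python3 -c "
from h import *
go(.539,-.067,.017,90)"
```

```text
clock: 12.5
position: [0.5389, -0.0689, 0.1012]
.539,-.067,.02,.02,.035 147 circ [ 0.5413 -0.0643] 0.003 mid [ 0.5386 -0.0646  0.0245] size [0.0084 0.008  0.0079] top 0.0284
.539,-.067,.033,.004,.035 4336 circ [ 0.5387 -0.0646] 0.0292 mid [ 0.5381 -0.0644  0.0177] size [0.0539 0.0538 0.0196] top 0.0275
cm [0.01 0.17 8.43] rot [-0.     0.    -0.002] at [ 0.5391 -0.0686  0.1013] w 0.088 F [0.1 0.3 0.4] gf 0.0 t 12.55
```

```bash
python3 -m creep '[{"ax":0,"ay":0,"az":0,"x":0,"y":0.35,"z":4,"gripper":0},{"ax":0,"ay":0,"az":0,"x":0,"y":0.35,"z":7.5,"gripper":0},{"ax":0,"ay":0,"az":0,"x":0,"y":0.35,"z":8.4,"gripper":0},{"ax":0,"ay":0,"az":0,"x":0,"y":0.35,"z":8.4,"gripper":0},{"ax":0,"ay":0,"az":0,"x":0,"y":0.35,"z":8.4,"gripper":0}]'
python3 -c "
from h import *
go(.5386,-.0650,.017,90)"
```

```text
clock: 13.18
position: [0.5405, -0.0641, 0.0184]
ee_rot: [0.0, 1.0, -0.0, 0.001]
contact_force: [0.1, 0.2, -0.2]
gripper_width: 0.0444
gripper_force: 0.0
cm [ 0.19 -0.09  0.14] rot [-0.     0.002 -0.   ] at [ 0.5405 -0.0641  0.0184] w 0.0444 F [ 0.1  0.2 -0.2] gf 0.0 t 13.18
```

```bash
python3 -m creep '[{"ax":0,"ay":0,"az":0,"x":0.2,"y":0,"z":0.1,"gripper":0},{"ax":0,"ay":0,"az":0,"x":0.2,"y":0,"z":0.1,"gripper":1},{"ax":0,"ay":0,"az":0,"x":0.2,"y":0,"z":0.1,"gripper":1},{"ax":0,"ay":0,"az":0,"x":0.2,"y":0,"z":0.1,"gripper":1},{"ax":0,"ay":0,"az":0,"x":0.2,"y":0,"z":0.1,"gripper":1},{"ax":0,"ay":0,"az":0,"x":0.2,"y":0,"z":0.1,"gripper":1}]'
python3 -m creep '[{"ax":0,"ay":0,"az":0,"x":0,"y":0,"z":-3,"gripper":1},{"ax":0,"ay":0,"az":0,"x":0,"y":0,"z":-8,"gripper":1},{"ax":0,"ay":0,"az":0,"x":0,"y":0,"z":-8,"gripper":1},{"ax":0,"ay":0,"az":0,"x":0,"y":0,"z":-8,"gripper":1}]'
python3 w.py w10 .5386,-.065,.04,.08,.11
python3 -c "
from h import *
go(.4860,-.2690,.1,103.1)"
```

```text
clock: 13.92
position: [0.5374, -0.0638, 0.016]
ee_rot: [-0.0, 1.0, 0.0, -0.0]
contact_force: [-0.2, -0.7, -0.4]
gripper_width: 0.0079
gripper_force: 30.0
clock: 14.42
position: [0.5372, -0.0636, 0.0958]
ee_rot: [-0.0, 1.0, 0.0, -0.0]
contact_force: [-0.2, 0.1, -1.3]
gripper_width: 0.0082
gripper_force: 30.0
.5386,-.065,.04,.08,.11 6292 circ [ 0.5384 -0.0627] 0.0292 mid [ 0.5371 -0.0629  0.0976] size [0.054  0.0544 0.0223] top 0.1088
cm [  5.08 -20.54  -0.48] rot [ 0.    -0.002 -0.228] at [ 0.5367 -0.0636  0.0952] w 0.0079 F [-0.4  0.2 -0.8] gf 30.0 t 14.47
```

View pics/w10.png

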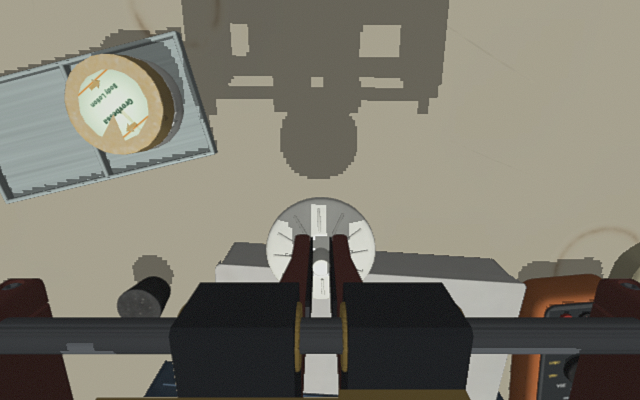

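Disc held level by its stub; the pot is seen upright in its compartment (118,105). Carrying the disc to the −y compartment.

```bash
python3 -m creep '[{"ax":0,"ay":0,"az":-0.05,"x":1.5,"y":-4,"z":0,"gripper":1},{"ax":0,"ay":0,"az":-0.1,"x":3,"y":-9,"z":0,"gripper":1},{"ax":0,"ay":0,"az":-0.2,"x":4.5,"y":-14,"z":0,"gripper":1},{"ax":0,"ay":0,"az":-0.228,"x":5.1,"y":-18.5,"z":0,"gripper":1},{"ax":0,"ay":0,"az":-0.228,"x":5.1,"y":-20.5,"z":0,"gripper":1},{"ax":0,"ay":0,"az":-0.228,"x":5.1,"y":-20.5,"z":3,"gripper":1},{"ax":0,"ay":0,"az":-0.228,"x":5.1,"y":-20.5,"z":5,"gripper":1},{"ax":0,"ay":0,"az":-0.228,"x":5.1,"y":-20.5,"z":5,"gripper":1}]'|head -2
python3 -m creep '[{"ax":0,"ay":0,"az":0,"x":0,"y":0,"z":0,"gripper":1}]'|head -2
python3 -c "
from h import *
go(.4860,-.2690,.019,103.1)"
```

```text
clock: 15.48
position: [0.4854, -0.267, 0.0439]
clock: 15.6
position: [0.487, -0.2682, 0.0462]
cm [ 0.12 -0.06  2.72] rot [ 0. -0.  0.] at [ 0.487  -0.2682  0.0462] w 0.0081 F [-0.3  0.4 -0.5] gf 30.0 t 15.6
```

```bash
python3 -m creep '[{"ax":0,"ay":0,"az":0,"x":0.1,"y":-0.1,"z":1.8,"gripper":1},{"ax":0,"ay":0,"az":0,"x":0.1,"y":-0.1,"z":2.7,"gripper":1},{"ax":0,"ay":0,"az":0,"x":0.1,"y":-0.1,"z":2.7,"gripper":1},{"ax":0,"ay":0,"az":0,"x":0.1,"y":-0.1,"z":2.7,"gripper":0.4},{"ax":0,"ay":0,"az":0,"x":0.1,"y":-0.1,"z":2.7,"gripper":0.4},{"ax":0,"ay":0,"az":0,"x":0.1,"y":-0.1,"z":2.7,"gripper":0.4},{"ax":0,"ay":0,"az":0,"x":0.1,"y":-0.1,"z":-2,"gripper":0.4},{"ax":0,"ay":0,"az":0,"x":0.1,"y":-0.1,"z":-7,"gripper":-1}]'|head -2
python3 -m creep '[{"ax":0,"ay":0,"az":0,"x":0,"y":0,"z":0,"gripper":-1},{"ax":0,"ay":0,"az":0,"x":0,"y":0,"z":0,"gripper":-1}]'|head -2
python3 w.py w11 .486,-.269,.033,.006,.045 .4655,-.190,.05,.03,.045
python3 -c "
from h import *
go(.6154,-.2026,.12,90)"
```

```text
clock: 16.6
position: [0.4852, -0.2697, 0.1167]
clock: 16.85
position: [0.4855, -0.2697, 0.1158]
.486,-.269,.033,.006,.045 3977 circ [ 0.4868 -0.269 ] 0.0291 mid [ 0.4862 -0.269   0.0203] size [0.0542 0.0537 0.0192] top 0.0299
.4655,-.190,.05,.03,.045 5308 circ [ 0.466  -0.1909] 0.0312 mid [ 0.4649 -0.1913  0.0346] size [0.0564 0.0574 0.0068] top 0.038
cm [-14.21   3.56  -0.5 ] rot [ 0.001 -0.001  0.228] at [ 0.4851 -0.2695  0.1151] w 0.0568 F [ 0.2  0.1 -0.2] gf 0.0 t 16.9
```

View pics/w11.png

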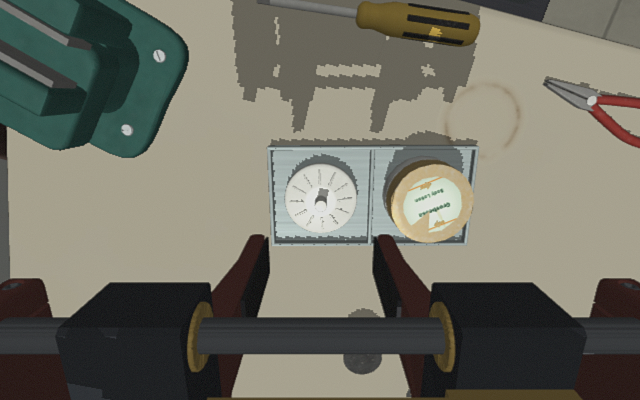

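Disc (321,199) and pot (430,200) sit flat, one in each compartment. Stopper next.

```bash
python3 -m creep '[{"ax":0,"ay":0,"az":0.1,"x":-4,"y":1,"z":-0.5,"gripper":-1},{"ax":0,"ay":0,"az":0.228,"x":-9,"y":2,"z":-0.5,"gripper":-1},{"ax":0,"ay":0,"az":0.228,"x":-13,"y":3.5,"z":-0.5,"gripper":-1},{"ax":0,"ay":0,"az":0.228,"x":-14.2,"y":3.6,"z":-0.5,"gripper":-1},{"ax":0,"ay":0,"az":0.228,"x":-14.2,"y":3.6,"z":-0.5,"gripper":-1},{"ax":0,"ay":0,"az":0.228,"x":-14.2,"y":3.6,"z":-0.5,"gripper":-1}]'|head -2
python3 w.py w12 .6154,-.2026,.025,.022,.035 .634,-.32,.02,.012,.06
python3 -c "
from h import *
go(.6154,-.2026,.011,90)"
```

```text
clock: 17.65
position: [0.614, -0.2046, 0.1205]
.6154,-.2026,.025,.022,.035 1441 circ [ 0.6151 -0.2018] 0.017 mid [ 0.6148 -0.2019  0.0271] size [0.0318 0.0308 0.0032] top 0.0287
.634,-.32,.02,.012,.06 820 circ [ 0.6349 -0.3204] 0.012 mid [ 0.6342 -0.3201  0.0325] size [0.021  0.0198 0.0305] top 0.0477
cm [-0.14  0.19 10.98] rot [-0.    -0.001 -0.002] at [ 0.6142 -0.2045  0.1208] w 0.0878 F [0.5 0.8 0.5] gf 0.0 t 17.7
```

```bash
python3 -m creep '[{"ax":0,"ay":0,"az":0,"x":-0.1,"y":0.2,"z":5,"gripper":-0.4},{"ax":0,"ay":0,"az":0,"x":-0.1,"y":0.2,"z":9,"gripper":-0.4},{"ax":0,"ay":0,"az":0,"x":-0.1,"y":0.2,"z":10.9,"gripper":-0.4},{"ax":0,"ay":0,"az":0,"x":-0.1,"y":0.2,"z":10.9,"gripper":-0.4},{"ax":0,"ay":0,"az":0,"x":-0.1,"y":0.2,"z":10.9,"gripper":1},{"ax":0,"ay":0,"az":0,"x":-0.1,"y":0.2,"z":10.9,"gripper":1},{"ax":0,"ay":0,"az":0,"x":-0.1,"y":0.2,"z":10.9,"gripper":1},{"ax":0,"ay":0,"az":0,"x":-0.1,"y":0.2,"z":10.9,"gripper":1}]'
python3 -c "
from h import *
go(.6154,-.2026,.011,90)"
```

```text
clock: 18.7
position: [0.6176, -0.201, 0.013]
ee_rot: [-0.0, 1.0, -0.0, 0.001]
contact_force: [-0.6, -0.1, 3.7]
gripper_width: 0.0312
gripper_force: 30.0
cm [ 0.22 -0.16  0.2 ] rot [-0.     0.001  0.   ] at [ 0.6176 -0.201   0.013 ] w 0.0312 F [-0.6 -0.1  3.7] gf 30.0 t 18.7
```

```bash
python3 -m creep '[{"ax":0,"ay":0,"az":0,"x":0,"y":0,"z":-4,"gripper":1},{"ax":0,"ay":0,"az":0,"x":0,"y":0,"z":-9,"gripper":1},{"ax":0,"ay":0,"az":0,"x":5,"y":2,"z":-9,"gripper":1},{"ax":0,"ay":0,"az":0,"x":10,"y":5,"z":-9,"gripper":1},{"ax":0,"ay":0,"az":0,"x":14,"y":9,"z":-9,"gripper":1},{"ax":0,"ay":0,"az":0,"x":14,"y":15,"z":-9,"gripper":1},{"ax":0,"ay":0,"az":0,"x":14,"y":17,"z":-9,"gripper":1},{"ax":0,"ay":0,"az":0,"x":14,"y":17,"z":-9,"gripper":1}]'
python3 w.py w13 .4776,-.031,.03,.09,.14
python3 -c "
from h import *
go(.476,.2558,.08,92.76)"
```

```text
clock: 19.7
position: [0.477, -0.0292, 0.1023]
ee_rot: [-0.002, 1.0, 0.0, 0.0]
contact_force: [0.3, -0.3, 0.1]
gripper_width: 0.0317
gripper_force: 30.0
.4776,-.031,.03,.09,.14 6195 circ [ 0.4676 -0.0289] 0.0257 mid [ 0.4738 -0.0284  0.117 ] size [0.031  0.0481 0.0447] top 0.1394
cm [ 0.06 28.66  2.22] rot [-0.     0.    -0.047] at [ 0.477  -0.0308  0.1022] w 0.0317 F [ 0.8 -0.9  0.7] gf 30.0 t 19.75
```

View pics/w13.png

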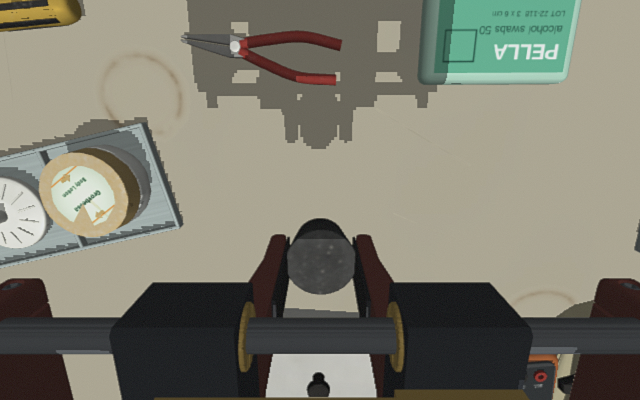

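Stopper held level at (321,262). I'll check for slip and carry on.

```bash
python3 -c "
from h import *
P=np.load('w13.npz')['P']; print(P[240:290:10,321].round(4).tolist(), P[262,295:350:10,2].round(4))"
python3 -m creep '[{"ax":0,"ay":0,"az":0,"x":0,"y":5,"z":0,"gripper":1},{"ax":0,"ay":0,"az":-0.047,"x":0,"y":11,"z":0,"gripper":1},{"ax":0,"ay":0,"az":-0.047,"x":0.1,"y":17,"z":0,"gripper":1},{"ax":0,"ay":0,"az":-0.047,"x":0.1,"y":23,"z":1,"gripper":1},{"ax":0,"ay":0,"az":-0.047,"x":0.1,"y":27,"z":2.2,"gripper":1},{"ax":0,"ay":0,"az":-0.047,"x":0.1,"y":28.6,"z":4,"gripper":1},{"ax":0,"ay":0,"az":-0.047,"x":0.1,"y":28.6,"z":5,"gripper":1},{"ax":0,"ay":0,"az":-0.047,"x":0.1,"y":28.6,"z":5,"gripper":1}]'|head -2
python3 -m creep '[{"ax":0,"ay":0,"az":0,"x":0,"y":0,"z":0,"gripper":1}]'
python3 -c "
from h import *
go(.476,.2558,.0162,92.76)"
```

```text
[[0.4628, -0.0281, 0.1169], [0.4678, -0.0281, 0.1168], [0.4731, -0.0281, 0.1163], [0.4782, -0.0281, 0.1166], [0.4831, -0.028, 0.1171]] [0.1169 0.1162 0.1167 0.1172 0.1188 0.1179]
clock: 20.75
position: [0.4761, 0.2525, 0.0514]
clock: 20.88
position: [0.4767, 0.2534, 0.0526]
ee_rot: [-0.022, 1.0, -0.0, 0.0]
contact_force: [0.3, 0.3, -0.1]
gripper_width: 0.0316
gripper_force: 30.0
cm [0.06 0.24 3.64] rot [-0.     0.001 -0.004] at [0.4767 0.2534 0.0526] w 0.0316 F [ 0.3  0.3 -0.1] gf 30.0 t 20.88
```

```bash
python3 -m creep '[{"ax":0,"ay":0,"az":0,"x":0,"y":0.2,"z":2.4,"gripper":1},{"ax":0,"ay":0,"az":0,"x":0,"y":0.2,"z":3.6,"gripper":1},{"ax":0,"ay":0,"az":0,"x":0,"y":0.2,"z":3.6,"gripper":1},{"ax":0,"ay":0,"az":0,"x":0,"y":0.2,"z":3.6,"gripper":1}]'
python3 -c "
from h import *
go(.476,.2558,.0162,92.76)"
```

```text
clock: 21.38
position: [0.4762, 0.2571, 0.0166]
ee_rot: [-0.023, 1.0, 0.0, 0.0]
contact_force: [0.7, 2.0, 0.2]
gripper_width: 0.0314
gripper_force: 30.0
cm [ 0.02 -0.13  0.04] rot [ 0.     0.001 -0.001] at [0.4762 0.2571 0.0166] w 0.0314 F [0.7 2.  0.2] gf 30.0 t 21.38
```

```bash
python3 -m creep '[{"ax":0,"ay":0,"az":0,"x":0,"y":-0.1,"z":0.1,"gripper":1},{"ax":0,"ay":0,"az":0,"x":0,"y":-0.1,"z":0.1,"gripper":0},{"ax":0,"ay":0,"az":0,"x":0,"y":-0.1,"z":0.1,"gripper":0},{"ax":0,"ay":0,"az":0,"x":0,"y":-0.1,"z":0.1,"gripper":0},{"ax":0,"ay":0,"az":0,"x":0,"y":-0.1,"z":-4,"gripper":0},{"ax":0,"ay":0,"az":0,"x":0,"y":-0.1,"z":-9,"gripper":0},{"ax":0,"ay":0,"az":0,"x":0,"y":-0.1,"z":-9,"gripper":0},{"ax":0,"ay":0,"az":0,"x":0,"y":-0.1,"z":-9,"gripper":0}]'|head -2
python3 w.py w14 .476,.2558,.025,.024,.045
python3 -c "
from h import *
go(.634,-.3205,.13,90)"
```

```text
clock: 22.38
position: [0.4754, 0.2561, 0.1058]
.476,.2558,.025,.024,.045 1648 circ [0.4735 0.2572] 0.0171 mid [0.4732 0.2572 0.0296] size [0.0314 0.0314 0.0033] top 0.0313
cm [-13.14 -58.32  -2.46] rot [-0.001 -0.001  0.047] at [0.475  0.2558 0.1052] w 0.0438 F [ 0.5 -0.4 -0.9] gf 0.0 t 22.43
```

View pics/w14.png

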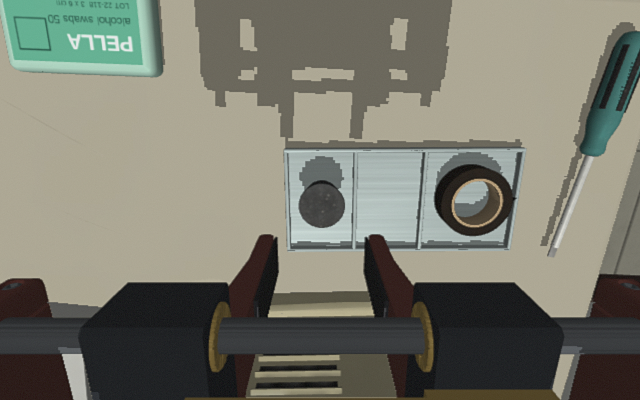

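Stopper (321,205) stands in the end compartment, tape (472,200) undisturbed. Now the union.

```bash
python3 -m creep '[{"ax":0,"ay":0,"az":0.047,"x":0,"y":-6,"z":-2.5,"gripper":0},{"ax":0,"ay":0,"az":0.047,"x":0,"y":-12,"z":-2.5,"gripper":0},{"ax":0,"ay":0,"az":0.047,"x":0,"y":-18,"z":-2.5,"gripper":0},{"ax":0,"ay":0,"az":0.047,"x":0,"y":-24,"z":-2.5,"gripper":0},{"ax":0,"ay":0,"az":0.047,"x":0,"y":-30,"z":-2.5,"gripper":0},{"ax":0,"ay":0,"az":0.047,"x":-2,"y":-36,"z":-2.5,"gripper":0},{"ax":0,"ay":0,"az":0.047,"x":-5,"y":-41,"z":-2.5,"gripper":0},{"ax":0,"ay":0,"az":0.047,"x":-8,"y":-46,"z":-2.5,"gripper":0}]'|head -2
python3 -c "
from h import *
go(.634,-.3205,.13,90)"
```

```text
clock: 23.42
position: [0.5773, -0.201, 0.1293]
cm [ -5.67 -11.95  -0.09] rot [ 0.001 -0.003  0.   ] at [ 0.5773 -0.201   0.1293] w 0.0441 F [0.9 1.3 0.3] gf 0.0 t 23.43
```

```bash
python3 -m creep '[{"ax":0,"ay":0,"az":0,"x":-2,"y":-6,"z":0,"gripper":0},{"ax":0,"ay":0,"az":0,"x":-4,"y":-11,"z":0,"gripper":0},{"ax":0,"ay":0,"az":0,"x":-5.3,"y":-12,"z":0,"gripper":0},{"ax":0,"ay":0,"az":0,"x":-5.3,"y":-12,"z":0,"gripper":0},{"ax":0,"ay":0,"az":0,"x":-5.3,"y":-12,"z":0,"gripper":0}]'|head -2
python3 w.py w15 .634,-.32,.02,.012,.06
python3 - <<'E'
from h import *
go(.634,-.32,.009,90)
z=np.load("w15.npz"); P=z["P"]
for lo,hi in((.015,.028),(.03,.06)):
    m=(np.hypot(P[...,0]-.634,P[...,1]+.32)<.02)&(P[...,2]>lo)&(P[...,2]<hi); w=P[m]
    print(lo,len(w),w.min(0).round(4),w.max(0).round(4),cv2.minAreaRect(w[:,:2].astype(np.float32)*1000))
v,u=np.argwhere(m).mean(0).astype(int); print(u,v)
p=z["p"]; v=min(max(v,60),340); save(cv2.resize(p[v-60:v+60,u-60:u+60],None,fx=4,fy=4,interpolation=cv2.INTER_CUBIC),"w15c")
E
```

```text
clock: 24.05
position: [0.6296, -0.318, 0.1297]
.634,-.32,.02,.012,.06 632 circ [ 0.6347 -0.3211] 0.0119 mid [ 0.6326 -0.3211  0.0325] size [0.0179 0.0201 0.0296] top 0.0473
cm [-0.44 -0.23 12.11] rot [ 0.001 -0.002  0.001] at [ 0.6298 -0.3179  0.1302] w 0.0439 F [0.2 0.2 0. ] gf 0.0 t 24.1
0.015 339 [ 0.6233 -0.3321  0.0162] [ 0.6433 -0.3102  0.028 ] ((633.1858520507812, -321.3191833496094), (19.825016021728516, 20.76531982421875), 6.5216498374938965)
0.03 270 [ 0.6285 -0.3273  0.03  ] [ 0.6405 -0.3152  0.0482] ((634.4330444335938, -321.1336364746094), (12.383687019348145, 11.559176445007324), 82.58179473876953)
315 208
```

View pics/w15c.png

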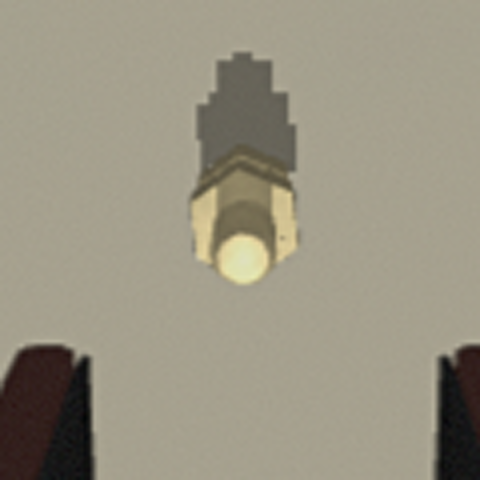

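The union has a hex corner facing the robot and flats facing ±y, so the y grip sits across the flats. Descending.

```bash
python3 -m creep '[{"ax":0,"ay":0,"az":0,"x":-0.4,"y":-0.3,"z":3,"gripper":0},{"ax":0,"ay":0,"az":0,"x":-0.4,"y":-0.3,"z":6,"gripper":0},{"ax":0,"ay":0,"az":0,"x":-0.4,"y":-0.3,"z":6,"gripper":0},{"ax":0,"ay":0,"az":0,"x":-0.4,"y":-0.3,"z":6,"gripper":0}]'|head -2
python3 -c "
from h import *
go(.634,-.321,.009,90)"
```

```text
clock: 24.6
position: [0.6349, -0.3223, 0.0723]
cm [0.1  0.13 6.33] rot [-0.     0.001  0.001] at [ 0.6349 -0.3223  0.0723] w 0.0438 F [1.5 0.5 0.1] gf 0.0 t 24.6
```

```bash
python3 -m creep '[{"ax":0,"ay":0,"az":0,"x":0,"y":0.1,"z":4,"gripper":0},{"ax":0,"ay":0,"az":0,"x":0,"y":0.1,"z":6.2,"gripper":0},{"ax":0,"ay":0,"az":0,"x":0,"y":0.1,"z":6.2,"gripper":0},{"ax":0,"ay":0,"az":0,"x":0,"y":0.1,"z":6.2,"gripper":0},{"ax":0,"ay":0,"az":0,"x":0,"y":0.1,"z":6.2,"gripper":1},{"ax":0,"ay":0,"az":0,"x":0,"y":0.1,"z":6.2,"gripper":1},{"ax":0,"ay":0,"az":0,"x":0,"y":0.1,"z":6.2,"gripper":1},{"ax":0,"ay":0,"az":0,"x":0,"y":0.1,"z":6.2,"gripper":1}]'
python3 -m creep '[{"ax":0,"ay":0,"az":0,"x":0,"y":0,"z":-4,"gripper":1},{"ax":0,"ay":0,"az":0,"x":0,"y":0,"z":-9,"gripper":1},{"ax":0,"ay":0,"az":0,"x":5,"y":3,"z":-10,"gripper":1},{"ax":0,"ay":0,"az":0,"x":10,"y":7,"z":-10,"gripper":1},{"ax":0,"ay":0,"az":0,"x":15,"y":11,"z":-10,"gripper":1},{"ax":0,"ay":0,"az":0,"x":16,"y":17,"z":-10,"gripper":1},{"ax":0,"ay":0,"az":0,"x":16,"y":23,"z":-10,"gripper":1},{"ax":0,"ay":0,"az":0,"x":16,"y":28,"z":-10,"gripper":1}]'
python3 -c "
from h import *
go(.4735,.3087,.1,92.76)"
```

```text
clock: 25.6
position: [0.6348, -0.3217, 0.0097]
ee_rot: [-0.0, 1.0, -0.0, 0.0]
contact_force: [0.4, 0.5, 3.6]
gripper_width: 0.0208
gripper_force: 30.0
clock: 26.6
position: [0.4739, -0.0392, 0.1092]
ee_rot: [-0.001, 1.0, 0.0, 0.0]
contact_force: [0.6, -0.1, -0.9]
gripper_width: 0.0205
gripper_force: 30.0
cm [1.000e-02 3.479e+01 9.400e-01] rot [ 0.001  0.    -0.047] at [ 0.4739 -0.0392  0.1092] w 0.0205 F [ 0.6 -0.1 -0.9] gf 30.0 t 26.6
```

```bash
python3 -m creep '[{"ax":0,"ay":0,"az":0,"x":0,"y":6,"z":0,"gripper":1},{"ax":0,"ay":0,"az":-0.047,"x":0,"y":12,"z":0,"gripper":1},{"ax":0,"ay":0,"az":-0.047,"x":0,"y":18,"z":0,"gripper":1},{"ax":0,"ay":0,"az":-0.047,"x":0,"y":24,"z":0,"gripper":1},{"ax":0,"ay":0,"az":-0.047,"x":0,"y":30,"z":0,"gripper":1},{"ax":0,"ay":0,"az":-0.047,"x":0,"y":34.8,"z":0,"gripper":1},{"ax":0,"ay":0,"az":-0.047,"x":0,"y":34.8,"z":0,"gripper":1},{"ax":0,"ay":0,"az":-0.047,"x":0,"y":34.8,"z":0,"gripper":1}]'|head -2
python3 w.py w16 .4735,.3087,.012,.12,.16
python3 -c "
from h import *
go(.4735,.3087,.0129,92.76)"
```

```text
clock: 27.6
position: [0.4741, 0.3055, 0.1088]
.4735,.3087,.012,.12,.16 2217 circ [0.4735 0.3087] 0.012 mid [0.4717 0.3073 0.1383] size [0.0173 0.0193 0.0356] top 0.1561
cm [0.07 0.42 9.59] rot [-0.001 -0.001 -0.003] at [0.4744 0.3047 0.1088] w 0.0206 F [ 0.2 -0.4 -1.2] gf 30.0 t 27.65
```

View pics/w16.png

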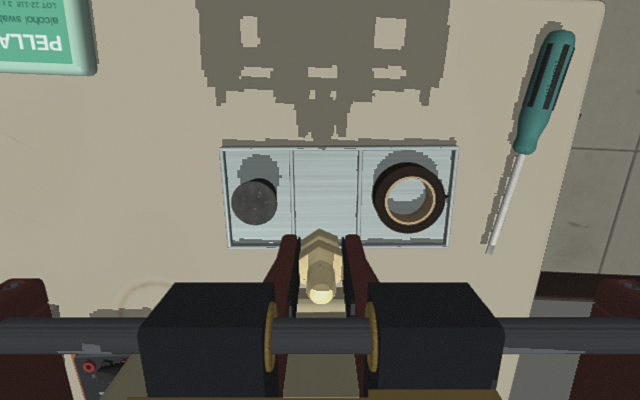

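The union is held upright over the free middle compartment (325,200). Lowering.

```bash
python3 -m creep '[{"ax":0,"ay":0,"az":0,"x":0.1,"y":0.4,"z":3,"gripper":1},{"ax":0,"ay":0,"az":0,"x":0.1,"y":0.4,"z":6,"gripper":1},{"ax":0,"ay":0,"az":0,"x":0.1,"y":0.4,"z":6,"gripper":1},{"ax":0,"ay":0,"az":0,"x":0.1,"y":0.4,"z":6,"gripper":1}]'|head -2
python3 -c "
from h import *
go(.4735,.3087,.0129,92.76)"
```

```text
clock: 28.15
position: [0.474, 0.3096, 0.05]
cm [ 0.06 -0.08  3.71] rot [ 0.     0.001 -0.003] at [0.474  0.3096 0.05  ] w 0.0209 F [ 0.2 -0.5 -1.2] gf 30.0 t 28.15
```

Next I lower fully, open modestly to 33 mm, and rise.

```bash
python3 -m creep '[{"ax":0,"ay":0,"az":0,"x":0,"y":-0.1,"z":2.5,"gripper":1},{"ax":0,"ay":0,"az":0,"x":0,"y":-0.1,"z":3.65,"gripper":1},{"ax":0,"ay":0,"az":0,"x":0,"y":-0.1,"z":3.65,"gripper":1},{"ax":0,"ay":0,"az":0,"x":0,"y":-0.1,"z":3.65,"gripper":1},{"ax":0,"ay":0,"az":0,"x":0,"y":-0.1,"z":3.65,"gripper":1}]'
python3 -c "
from h import *
go(.4735,.3087,.0127,92.76)"
```

```text
clock: 28.78
position: [0.4736, 0.3097, 0.0133]
ee_rot: [-0.024, 1.0, 0.0, 0.0]
contact_force: [-0.3, -0.4, -1.4]
gripper_width: 0.02
gripper_force: 30.0
cm [ 0.01 -0.1   0.06] rot [ 0.001  0.001 -0.001] at [0.4736 0.3097 0.0133] w 0.02 F [-0.3 -0.4 -1.4] gf 30.0 t 28.77
```

```bash
python3 -m creep '[{"ax":0,"ay":0,"az":0,"x":0,"y":0,"z":0.1,"gripper":1},{"ax":0,"ay":0,"az":0,"x":0,"y":0,"z":0.1,"gripper":0.25},{"ax":0,"ay":0,"az":0,"x":0,"y":0,"z":0.1,"gripper":0.25},{"ax":0,"ay":0,"az":0,"x":0,"y":0,"z":0.1,"gripper":0.25},{"ax":0,"ay":0,"az":0,"x":0,"y":0,"z":-4,"gripper":0.25},{"ax":0,"ay":0,"az":0,"x":0,"y":0,"z":-9,"gripper":0.25},{"ax":0,"ay":0,"az":0,"x":0,"y":0,"z":-13,"gripper":0.25},{"ax":0,"ay":0,"az":0,"x":0,"y":0,"z":-13,"gripper":0.25}]'
python3 -m creep '[{"ax":0,"ay":0,"az":0,"x":0,"y":0,"z":0,"gripper":0.25},{"ax":0,"ay":0,"az":0,"x":0,"y":0,"z":0,"gripper":0.25}]'|head -2
python3 w.py w17 .4735,.3087,.02,.02,.06 .476,.2565,.025,.024,.045 .47,.372,.04,.015,.03
python3 - <<'E'
from h import *
p,d,P=cam("top"); save(p,"top2")
q=np.load("top1.npz")["p"]; c=cv2.absdiff(p,q).max(2)
for n,(u0,u1,v0,v1) in dict(swab=(275,320,232,262),cut=(328,372,232,254),drv=(384,442,240,260)).items(): print(n,(c[v0:v1,u0:u1]>40).sum())
E
```

```text
clock: 29.78
position: [0.4751, 0.3107, 0.1458]
ee_rot: [-0.024, 1.0, 0.002, 0.002]
contact_force: [-0.6, 0.4, -1.0]
gripper_width: 0.0331
gripper_force: 0.0
clock: 30.02
position: [0.4724, 0.3088, 0.1412]
.4735,.3087,.02,.02,.06 589 circ [0.4736 0.3106] 0.0119 mid [0.4717 0.3105 0.0358] size [0.018  0.02   0.0287] top 0.0502
.476,.2565,.025,.024,.045 1294 circ [0.4735 0.2573] 0.017 mid [0.4733 0.2575 0.0291] size [0.0314 0.0311 0.0044] top 0.0313
.47,.372,.04,.015,.03 1921 circ [0.4687 0.374 ] 0.0279 mid [0.4684 0.3727 0.0187] size [0.0508 0.0513 0.0062] top 0.0218
swab 0
cut 0
drv 0
```

View pics/w17.png

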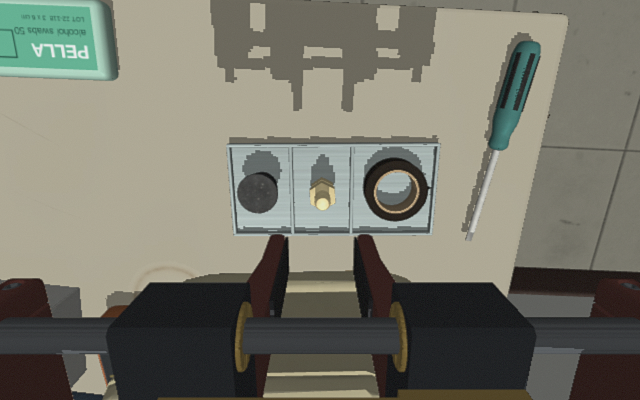

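Stopper (257,192), union (321,194) and tape (395,190) stand upright, each in its own compartment. All the tops are at the expected heights and the bystanders haven't moved, so I'm handing in.

```bash
python3 -c "
from workcell import env
print(env.sign_off())"
```

```text
the job is handed in; nothing more can be done
None
```

Both kits are made up and handed in at about 30 s of the 120 s allowed: the disc and pot are in tray_two, and the tape (wide compartment), union and stopper are in tray_three, all flat and upright in the camera checks, with the bystanders unmoved; sign-off returned no verdict.

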